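# Roll two vials onto the reading line

### The arm

A 7-joint arm with a two-finger parallel gripper is mounted at the origin on a cart in front of the work surface, level with it; the furniture and walls round the work are solid. World frame = base frame: x ahead of the robot, y to its left, z up, the work surface at z = 0. Lengths are in m, angles in rad, forces in N, time in s.
With the tool pointing down it reaches from about 0.35 to 0.9 m from the base axis. Payload 8.1 kg.
Tool frame: the origin (TCP) lies midway between the tips of the shut fingers; the grasp point (between the pads) lies 19 mm behind it; z points along the fingers, y is the line along which they close (so a half turn about z gives the same grasp; the last joint's range is limited). The gripper opens to 92 mm and grips with 3 to 60 N. Pads are 19 mm wide; open, the fingers measure 130 mm over their backs; the gripper's body (75 mm by 190 mm) begins 47 mm behind the grasp point.
Start: joints at [-1.246, 0.434, 0.025, 1.573, -0.012, 1.134, -0.075], TCP at [0.259, 0.569, 0.227] pointing down, gripper open.
Joint ranges: [-2.62, 2.62], [-0.44, 2.09], [-1.27, 1.32], [0.08, 2.57], [-1.32, 4.46], [0.12, 2], [-2.74, 2.74]. Speed limits (rad/s): [2.22, 2.22, 3.01, 3.01, 3.14, 3.14, 3.14].

### API

Orientations are given as a rotation vector (axis times angle).
In Python, from cell import arm gives the robot as it stands.
- The arm moves only by the tool arm_command, never from a script. Its arguments are lists of equal length, an entry for each row: "dp": the shift along the tool's x, y, z in units of 25 mm (1.0 is 25 mm), a list of three; "angular": the turn, a rotation vector about the tool's x, y, z in units of 0.15 rad (1.0 is 0.15 rad), a list of three; "claw": the opening, from 0 (shut) to 1 (fully open). In form: {"dp": [[x, y, z], ...], "angular": [[rx, ry, rz], ...], "claw": [claw, ...]}. A call has 1 to 10 rows; each row shifts and turns the commanded pose from where the row before left it, along the tool's axes as they then stand; what a row does not reach is not made up. A row lasts 1/10 s, in which the tool goes at most 50 mm and 8.59 degrees, less where a joint would pass 70% of its speed; a pose out of reach is approached as far as the arm can. A call with a number of a shift or a turn outside -1 to 1 is refused whole. A call with a gripper value outside its range is refused whole. The fingers move at their own pace and stop on an object; "force" is the grip in N (left out, the last holds). Time passes only in rows, so rows that do not move let the fingers close. It gives the time, the measured TCP pose, the force, the opening and the grip force at its end, in the units of the state.
- arm.observe(): the state, without advancing time (a new reading comes with each control period).
- arm.get_image(name): name is "scene" or "side" or "wrist"; returns a dict with "frame" (480x640x3 uint8, red, green, blue), "z_map" (480x640 float32, m along the optical axis (not along the pixel's ray), 0 where there is no reading), "K" (3x3 intrinsics, pixels), "R" (3x3) and "t" (3): a world point X has camera coordinates R X + t. Camera axes: x right, y down, z forward; pixel columns grow to the right and rows downward; lengths in m; the calibration is good to about 2 mm. A picture is of the moment at which its call begins.
- arm.sign_off(): hands the job in; it is judged then, once.
The state is a dict: "clock": time; "joints": joint angles; "dq": joint speeds; "joint_efforts": joint torques, N m; "position": TCP position; "ee_rot": TCP orientation; "force": force on the tool from outside, world axes, zero at the start; "ft_torque": the same for the moment, N m; "width": opening from 0.0 (shut) to 1.0 (fully open); "gripper_force": force on a finger pad.
Only numpy, scipy, OpenCV 4.12 (cv2) and the standard library are available. Lean on these libraries where they do the work, as an engineer would, in place of code of your own. Each camera call takes 0.05 s, during which the arm holds its last target. There are 200 camera calls.

### The job

Two capped vials lie on the flat reading plate. With the fingertips, gently roll first the thick vial and then the thin one across the plate until each rests on the plate's dark line, lying along it with the line under its middle. Do not grip or lift the vials, keep them on the plate, and leave everything else where it is.

Things in the scene. Friction and masses are not known exactly. Their poses are not given: they have to be found in the camera images.
- line_mid (a point): middle of the dark line (12 x 236 mm) on the reading plate, at the height of the plate's upper face. y along the line, x across it (the vials roll along x), z up. The fixed flat non-slip plate, 220 mm (x) by 260 mm (y), is centred here, its face 6 mm above the bench; 8 mm wide grey rims on its near and far edges stand 4 mm above the face
- thick_vial: thick amber glass vial, black screw cap: a straight cylinder 36 mm thick, 75 mm long, about 80 g, lying about parallel to the line, 35 to 55 mm to one side of it, the thin vial on the other side in the other half. Origin at its centre, 18 mm above the plate; y is its long axis, x and z turn as it rolls. Pushed slowly, it stops within a few mm of where the push ends; pushed fast it rolls on
- thin_vial: thin vial, the same but 26 mm thick, 75 mm long, about 50 g; origin at its centre, 13 mm above the plate, y along its axis. Smooth glass: both vials roll when a fingertip pushes them level with the axis or a little above it; a tip that presses down near the very top while pushing from behind wedges them against the plate and they jam or slide
- counter: bystander: hand tally counter, 35x45x57 mm, standing on the bench just left of the plate; origin at its underside
- marker: bystander: marker pen, 135 mm long and 16 mm thick, lying on the bench just right of the plate; origin at its underside, half-way along
- tape: bystander: roll of tape, 103 mm across, 25 mm high, lying flat on the bench to the left; origin at its underside
- flask: bystander: small culture flask, 50x102x32 mm, lying on the bench to the left; origin at its underside
Not all that is in view belongs to the job. What is shaped like the thin_vial but turquoise or yellow is not meant.

How it is judged:
By the outcome, as a careful person would: the job done as asked, in the order asked, and still so for the second after the job is handed in, with the robot touching nothing.
It also fails if it takes over 48 s, if anything falls off the work surface, if the arm or the gripper's body presses on something with over 40 N, if the wrist force passes 120 N, or if a joint passes its speed limit or range.

## Working session

There is one attempt and no reset: what is moved stays moved. The work goes in short steps, Python scripts to look and compute and a tool call to move; the robot and the scene stay as the last step left them, time stands still between calls to the robot, and variables do not carry over. Pictures are saved under pics/ and viewed, at most 10 in all, crops included, and the job is handed in when it is done.

Besides the shell and the picture viewer there is one more tool, called after "Request:" as a command line: name --argument value ..., lists and objects as JSON in quotes. arm_command: Moves the arm, as the interface text tells. Its arguments: {"type":"object","properties":{"dp":{"type":"array","items":{"type":"array","items":{"type":"number"}}},"angular":{"type":"array","items":{"type":"array","items":{"type":"number"}}},"claw":{"type":"array","items":{"type":"number"}},"force":{"type":"number"}},"required":["dp","angular","claw"]}

```bash
mkdir -p pics; ls; python3 - <<'E'
from cell import arm
import cv2,numpy as np
for n in("scene","side"):
    im=arm.get_image(n); cv2.imwrite(f"pics/{n}0.png",im["frame"][:,:,::-1]); np.savez(f"{n}0.npz",**im)
    print(n,-im["R"].T@im["t"],im["R"][2])
print(arm.observe())
E
```

```text
pics
scene [-0.12130997 -0.5899591   0.70622629] [ 0.55203936  0.62187666 -0.55544754]
side [ 0.168006   -0.60741244  0.55360267] [ 0.36576073  0.77843317 -0.51015771]
{'clock': 0.1, 'joints': array([-1.24560636,  0.4351277 ,  0.0249842 ,  1.57397511, -0.01155942,
        1.13403598, -0.07511189]), 'dq': array([ 0.00050166,  0.00109969,  0.00051109, -0.00173972, -0.00128481,
       -0.00060039,  0.00049487]), 'joint_efforts': array([ 3.89278415e-03, -6.69123244e+01,  9.88624692e-01, -3.15149617e+01,
       -6.04766398e-02,  3.73144343e-02,  7.06794231e-05]), 'position': array([0.25916557, 0.56823488, 0.2260515 ]), 'ee_rot': array([-6.66943361e-01, -3.06984714e+00,  2.19294210e-03]), 'force': array([-0.17063028,  0.12320847, -0.59607868]), 'ft_torque': array([ 0.02684273,  0.02251272, -0.04737666]), 'gripper_force': 0.0, 'width': 1.0047183900871814}
```

View pics/scene0.png

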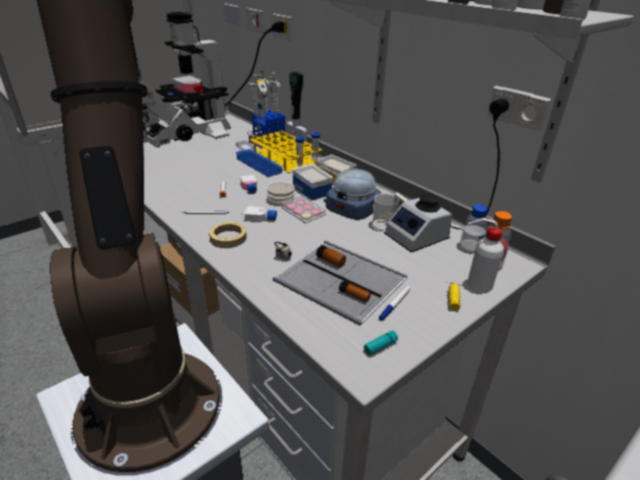

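View pics/side0.png

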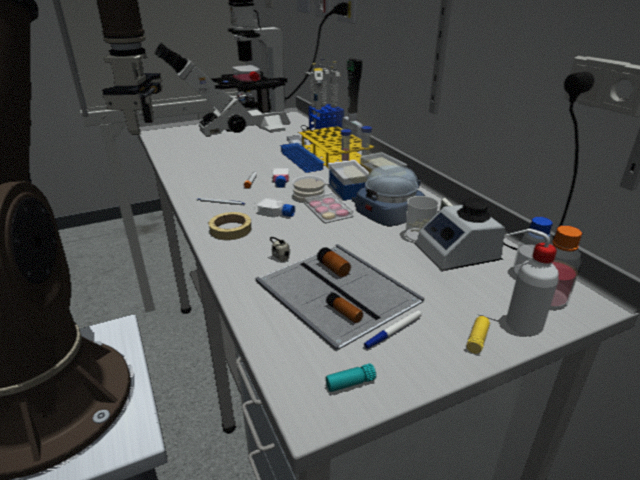

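The plate is at about (342,278) in the scene view. The thick amber vial is on its far side at (331,256), and the thin amber vial is on its near, right side at (355,291). The turquoise (380,343) and yellow (455,296) vials are off the plate, so they're decoys. Next I'll measure, and crop to confirm.

```bash
cat > h.py <<'E'
import numpy as np,cv2
def world(im,mask=None):
    K,R,t,z=im["K"],im["R"],im["t"],im["z_map"]
    v,u=np.nonzero((z>0) if mask is None else (mask&(z>0)))
    d=z[v,u]; c=np.linalg.inv(K)@np.stack([u,v,np.ones_like(u)]).astype(float)*d
    return (R.T@(c-np.asarray(t)[:,None])).T,u,v
def ray(im,uv,h):
    o=-im["R"].T@im["t"]; d=(im["R"].T@np.linalg.inv(im["K"])@np.c_[uv,np.ones(len(uv))].T).T
    return o+d*((h-o[2])/d[:,2])[:,None]
E
python3 - <<'E'
import numpy as np,cv2
from h import *
for n,box in(("scene",(265,235,415,325)),("side",(250,235,430,350))):
    im=np.load(f"{n}0.npz"); f=im["frame"]; hsv=cv2.cvtColor(f,cv2.COLOR_RGB2HSV)
    m=np.zeros(f.shape[:2],bool); m[box[1]:box[3],box[0]:box[2]]=True
    amber=m&(hsv[...,0]<15)&(hsv[...,1]>130)&(hsv[...,2]>40)
    k,l,s,c=cv2.connectedComponentsWithStats(amber.astype(np.uint8))
    for i in range(1,k):
        if s[i,4]<60: continue
        P,_,_=world(im,l==i)
        xy=P[:,:2]; mu=xy.mean(0); w,V=np.linalg.eigh(np.cov(xy.T)); 
        print(n,c[i].round(1),s[i,4],"mean",P.mean(0).round(4),"top",np.percentile(P[:,2],[5,50,97]).round(4),"ax",V[:,1].round(3),np.ptp((xy-mu)@V,axis=0).round(4))
    P,u,v=world(im,m)
    b=P[(abs(P[:,2]-.006)<.004)]; print("plate z",np.median(b[:,2]),np.histogram(P[:,2],bins=np.arange(-.006,.05,.003)))
    # dark line
    dark=m&(hsv[...,2]<55)&~amber; P,u,v=world(im,dark)
    ok=abs(P[:,2]-.006)<.004; q=ray(im,np.c_[u[ok],v[ok]],.006)
    mu=np.median(q,0); print("dark",ok.sum(),mu.round(4)); 
    c=f[box[1]:box[3],box[0]:box[2],::-1]; cv2.imwrite(f"pics/{n}_c.png",cv2.resize(c,None,fx=4,fy=4,interpolation=cv2.INTER_CUBIC))
E
```

```text
scene [333.2 256.7] 269 mean [0.5384 0.1045 0.0323] top [0.019  0.0342 0.041 ] ax [-0.238  0.971] [0.0319 0.0604]
scene [357.4 291.7] 259 mean [ 0.4964 -0.0276  0.0233] top [0.0055 0.026  0.0314] ax [0.157 0.988] [0.0622 0.0805]
plate z 0.004939678382235699 (array([1081, 4872, 1259, 3484, 1178,  245,  199,  112,  113,  106,  123,
        178,  111,   94,  124,   82,   18,   11]), array([-0.006, -0.003,  0.   ,  0.003,  0.006,  0.009,  0.012,  0.015,
        0.018,  0.021,  0.024,  0.027,  0.03 ,  0.033,  0.036,  0.039,
        0.042,  0.045,  0.048]))
dark 194 [0.5178 0.0403 0.006 ]
side [335.4 260.8] 287 mean [0.5424 0.1071 0.0366] top [0.0258 0.0381 0.0432] ax [-0.233  0.972] [0.0294 0.0628]
side [346.6 307.4] 288 mean [ 0.4958 -0.0283  0.0286] top [0.0214 0.0295 0.033 ] ax [-0.256  0.967] [0.0201 0.0607]
plate z 0.00666161376493408 (array([   6, 3427, 6776, 1893, 5688,  817,  318,  279,  125,  143,  158,
        203,  267,  114,  130,  173,   66,   11]), array([-0.006, -0.003,  0.   ,  0.003,  0.006,  0.009,  0.012,  0.015,
        0.018,  0.021,  0.024,  0.027,  0.03 ,  0.033,  0.036,  0.039,
        0.042,  0.045,  0.048]))
dark 779 [0.5087 0.0284 0.006 ]
```

View pics/side_c.png

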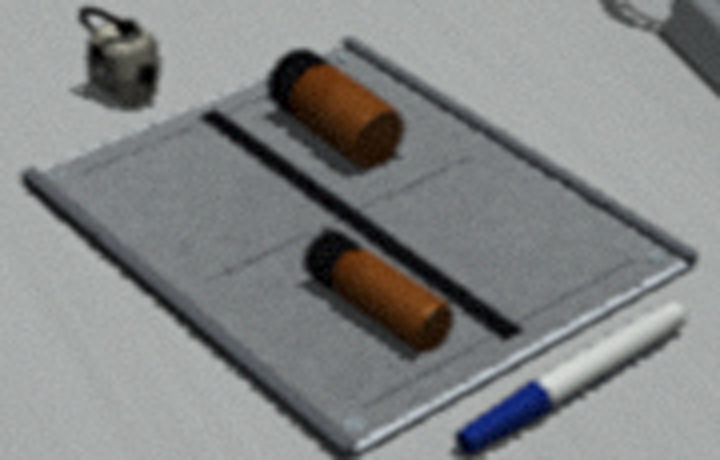

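The crop shows both amber vials with black caps on the plate, thick at crop (340,108) and thin at (378,290). The dark line runs from (210,115) to (512,330). Amber with a black cap, on the plate, fits the description, so these two are the targets. Now the line and both axes.

```bash
cat >> h.py <<'E'
from scipy.optimize import least_squares
def masks(im,box):
    f=im["frame"]; hsv=cv2.cvtColor(f,cv2.COLOR_RGB2HSV)
    m=np.zeros(f.shape[:2],bool); m[box[1]:box[3],box[0]:box[2]]=True
    a=(m&(hsv[...,0]<15)&(hsv[...,1]>130)&(hsv[...,2]>40)).astype(np.uint8)
    k,l,s,c=cv2.connectedComponentsWithStats(a)
    return hsv,[(l==i) for i in range(1,k) if s[i,4]>60],m
def cyl(P,r,yaw0):
    # axis horizontal: point (x,y,z), yaw = direction angle
    g=np.median(P,0)
    def res(p):
        d=np.array([np.cos(p[2]),np.sin(p[2])]); n=np.array([-d[1],d[0]])
        return np.hypot((P[:,:2]-g[:2])@n-p[0],P[:,2]-p[1])-r
    s=least_squares(res,[0,g[2]-r*.7,yaw0],loss="soft_l1",f_scale=.002)
    o,z,a=s.x; d=np.array([np.cos(a),np.sin(a)]); n=np.array([-d[1],d[0]])
    al=(P[:,:2]-g[:2])@d
    return g[:2]+n*o,z,a,al.min(),al.max(),np.sqrt(np.mean(s.fun**2))
E
python3 - <<'E'
from h import *
im=np.load("side0.npz"); sc=np.load("scene0.npz")
f=im["frame"].astype(float).mean(2)
A,B=np.array([302.5,263.75]),np.array([378,317.5]); d=(B-A)/np.linalg.norm(B-A); n=np.array([-d[1],d[0]])
pts=[]
for s in np.linspace(.05,.95,60):
    c=A+(B-A)*s; o=np.linspace(-5,5,41); q=(c+o[:,None]*n).astype(np.float32)
    v=cv2.remap(f.astype(np.float32),q[:,0],q[:,1],cv2.INTER_LINEAR).ravel()
    w=np.clip(70-v,0,None)
    if w.sum()>0: pts.append(c+n*(w@o/w.sum()))
P=ray(im,np.array(pts),.006)[:,:2]
vx,vy,x0,y0=cv2.fitLine(P.astype(np.float32),cv2.DIST_HUBER,0,.01,.01).ravel()
L=np.array([vx,vy]);L*=np.sign(L[1]); print("line dir",L,"yaw",np.arctan2(L[1],L[0]),"pt",x0,y0)
E_=ray(im,np.array([A,B]),.006); print("ends",E_.round(4),np.linalg.norm(E_[0]-E_[1]),E_.mean(0))
# corners at rim top height .010
cr=np.array([[30,175],[350,42],[690,260],[350,450]])/4+[250,235]
C=ray(im,cr,.010); print("corners",C.round(4).tolist(),"mid",C.mean(0),np.linalg.norm(C-np.roll(C,-1,0),axis=1))
N=np.array([L[1],-L[0]]); mid=E_.mean(0)[:2]
for nm,I,box in(("scene",sc,(265,235,415,325)),("side",im,(250,235,430,350))):
    hsv,ms,m=masks(I,box)
    for mk,r in zip(ms,(.018,.013)):
        mk=cv2.erode(mk.astype(np.uint8),np.ones((3,3)))>0
        Q,_,_=world(I,mk); c,z,a,lo,hi,e=cyl(Q,r,np.arctan2(L[1],L[0]))
        print(nm,"axis pt",c.round(4),"z",round(z,4),"yaw",round(a,3),"along",round(lo,3),round(hi,3),"rms",round(e,4),"offs across",((c-mid)@N).round(4),"along",((c-mid)@L).round(4))
print("N",N)
E
```

```text
line dir [-0.21374956  0.9768885 ] yaw 1.786208 pt 0.5209677 0.055922702
ends [[ 0.4958  0.1695  0.006 ]
 [ 0.5472 -0.0541  0.006 ]] 0.22944003877977945 [0.5215135  0.05773333 0.006     ]
corners [[0.3887, 0.1526, 0.01], [0.5955, 0.1987, 0.01], [0.6474, -0.0507, 0.01], [0.4431, -0.0951, 0.01]] mid [0.5186817 0.0513927 0.01     ] [0.21186494 0.25477672 0.20905827 0.25359416]
scene axis pt [0.5472 0.1052] z 0.022 yaw 1.844 along -0.022 0.032 rms 0.0033 offs across 0.0353 along 0.0409
scene axis pt [ 0.4983 -0.0292] z 0.0171 yaw 1.831 along -0.027 0.028 rms 0.0016 offs across -0.0412 along -0.08
side axis pt [0.5501 0.1086] z 0.0244 yaw 1.709 along -0.025 0.031 rms 0.0012 offs across 0.0387 along 0.0436
side axis pt [ 0.5017 -0.0271] z 0.0192 yaw 1.827 along -0.023 0.029 rms 0.0012 offs across -0.0374 along -0.0786
N [0.9768885  0.21374956]
```

Heights agree with the text: the side view gives axes at 24.4 and 19.2 mm, against 24 and 19. The plate measures about 210×254 and the line 229 mm. The thick vial is about +37 mm across and +54 along; the thin vial is about −38 across and −66 along. I'll move to above the far side of the thick vial.

Request:
arm_command --dp '[[-0.87,-0.48,0],[-0.87,-0.48,0],[-0.87,-0.48,0],[-0.87,-0.48,0],[-0.87,-0.48,0],[-0.87,-0.48,0],[-0.87,-0.48,0],[-0.87,-0.48,0],[-0.87,-0.48,0],[-0.87,-0.48,0]]' --angular '[[0,0,0],[0,0,0],[0,0,0],[0,0,0],[0,0,0],[0,0,0],[0,0,0],[0,0,0],[0,0,0],[0,0,0]]' --claw '[0.3,0.3,0.3,0.3,0.3,0.3,0.3,0.3,0.3,0.3]'

```text
clock: 1.1
position: [0.4078, 0.3682, 0.2264]
ee_rot: [-0.667, -3.07, 0.001]
force: [-0.5, 1.3, 0.3]
width: 0.301
gripper_force: 0.0
```

Request:
arm_command --dp '[[-0.87,-0.48,0],[-0.87,-0.48,0],[-0.87,-0.48,0],[-0.87,-0.48,0],[-0.87,-0.48,0],[-0.87,-0.48,0],[-0.87,-0.48,0],[-0.87,-0.48,0],[-0.87,-0.48,0],[-0.87,-0.48,0]]' --angular '[[0,0,0],[0,0,0],[0,0,0],[0,0,0],[0,0,0],[0,0,0],[0,0,0],[0,0,0],[0,0,0],[0,0,0]]' --claw '[0.3,0.3,0.3,0.3,0.3,0.3,0.3,0.3,0.3,0.3]'

```text
clock: 2.1
position: [0.5558, 0.1689, 0.2264]
ee_rot: [-0.667, -3.069, 0.001]
force: [0.5, 0.3, 0.7]
width: 0.303
gripper_force: 0.0
```

Request:
arm_command --dp '[[-0.87,-0.48,0],[-0.87,-0.48,0],[0,0,0],[0,0,0],[0,0,0],[0,0,0],[0,0,0],[0,0,0]]' --angular '[[0,0,0],[0,0,0],[0,0,-0.86],[0,0,-0.86],[0,0,-0.86],[0,0,-0.86],[0,0,-0.85],[0,0,0]]' --claw '[0.3,0.3,0.3,0.3,0.3,0.3,0.3,0.3]'

```text
clock: 2.9
position: [0.5849, 0.1297, 0.2264]
ee_rot: [0.341, -3.122, 0.0]
force: [0.5, 0.2, -0.1]
width: 0.299
gripper_force: 0.0
```

```bash
python3 - <<'E'
from h import *
from cell import arm
im=arm.get_image("wrist"); np.savez("w0.npz",**im); cv2.imwrite("pics/w0.png",im["frame"][:,:,::-1]); print(-im["R"].T@im["t"])
E
```

```text
[0.5065206  0.11154636 0.38473246]
```

View pics/w0.png

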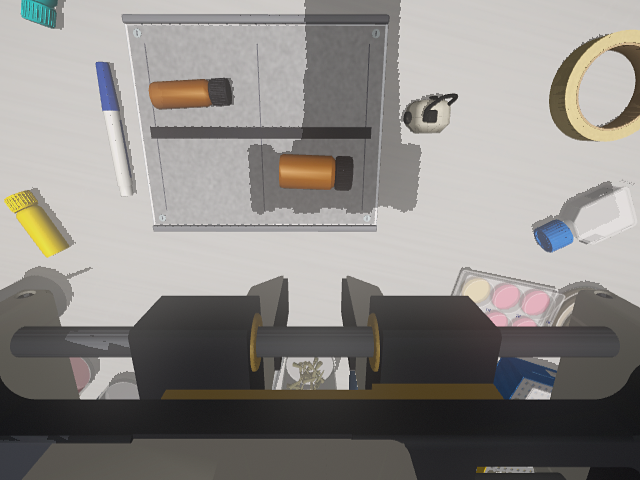

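The wrist view shows the line from (151,132) to (371,132), the thick vial at (316,172) behind it, and the thin vial at (190,93). This view is close to overhead, so I'll refine from it.

```bash
cat > wm.py <<'E'
from h import *
def measure(im,box):
    """wrist view: line by dark pixels on plate, vials by their silhouettes (amber+cap) cast to axis height"""
    hsv,ms,m=masks(im,box); f=im["frame"].astype(float).mean(2)
    P,u,v=world(im,m); hs=np.zeros(f.shape); hs[v,u]=P[:,2]
    dark=(m&(f<75)&(abs(hs-.006)<.005)).astype(np.uint8)
    dark=cv2.morphologyEx(dark,cv2.MORPH_OPEN,np.ones((5,5)))
    k,l,s,c=cv2.connectedComponentsWithStats(dark)
    return hsv,ms,l,s,c,hs
E
python3 - <<'E'
from wm import *
im=np.load("w0.npz"); box=(120,10,390,235)
hsv,ms,l,s,c,hs=measure(im,box)
for i in range(1,len(s)):
    if s[i,4]>150: print("dark",s[i],c[i].round(1))
i=1+np.argmax(s[1:,2]); v,u=np.nonzero(l==i); q=ray(im,np.c_[u,v],.006)[:,:2]
vx,vy,x0,y0=cv2.fitLine(q.astype(np.float32),cv2.DIST_HUBER,0,.01,.01).ravel(); L=np.array([vx,vy])*np.sign(vy); N=np.array([L[1],-L[0]])
e=(q-[x0,y0])@L; print("line",L,"yaw",np.arctan2(L[1],L[0]),"len",np.ptp(e),"wid",np.percentile((q-[x0,y0])@N,[1,99])); mid=np.array([x0,y0])+L*(e.min()+e.max())/2; print("mid",mid)
for mk in ms:
    r=.018 if mk.sum()>=max(x.sum() for x in ms) else .013
    Q,_,_=world(im,cv2.erode(mk.astype(np.uint8),np.ones((3,3)))>0); cc,z,a,lo,hi,er=cyl(Q,r,np.arctan2(L[1],L[0]))
    print(r,"cyl",cc,"z",z,"yaw",a,er,"across",(cc-mid)@N,"along",(cc-mid)@L+np.array([lo,hi]))
    v,u=np.nonzero(mk); R=cv2.minAreaRect(ray(im,np.c_[u,v],.006+r)[:,:2].astype(np.float32)); print("  rect",R,"across",(np.array(R[0])-mid)@N,"along",(np.array(R[0])-mid)@L)
E
```

```text
dark [302 127  69  12 811] [336.1 132.5]
line [-0.2159132   0.97641253] yaw 1.7884234 len 0.07335613797448379 wid [-0.00566675  0.00563854]
mid [0.50305689 0.13516514]
0.013 cyl [ 0.50080798 -0.02582406] z 0.018865293329603263 yaw 1.8376097209000173 0.0006960103021828437 across -0.03695556079460076 along [-0.18276703 -0.12774674]
  rect ((0.5000461339950562, -0.028310880064964294), (0.02316550724208355, 0.060344766825437546), 12.499934196472168) across -0.03823636879097239 along -0.15896997308080948
0.018 cyl [0.54865336 0.11247319] z 0.023912749174993992 yaw 1.7514832035574714 0.0006549697682214951 across 0.0396214749908121 along [-0.05842727 -0.00402235]
  rect ((0.548393964767456, 0.11302854865789413), (0.03466305509209633, 0.058731768280267715), 10.489859580993652) across 0.0394881084390761 along -0.031403318388129126
```

Refined: thick vial +39.6 mm across, yaw 2° off the line; thin vial −37.5 mm. The tool is on station 78 mm behind the line. I'll lower the tips to about z = 18 mm and push slowly.

Request:
arm_command --dp '[[0,0,1],[0,0,1],[0,0,1],[0,0,1],[0,0,1],[0,0,1],[0,0,1],[0,0,0.9],[0,0,0.4],[0,0,0]]' --angular '[[0,0,0],[0,0,0],[0,0,0],[0,0,0],[0,0,0],[0,0,0],[0,0,0],[0,0,0],[0,0,0],[0,0,0]]' --claw '[0.3,0.3,0.3,0.3,0.3,0.3,0.3,0.3,0.3,0.3]'

```text
clock: 3.95
position: [0.5841, 0.1296, 0.0179]
ee_rot: [0.335, -3.121, 0.001]
force: [-0.9, -0.3, -0.1]
width: 0.3
gripper_force: 0.0
```

Request:
arm_command --dp '[[0.12,0,0],[0.08,0,0],[0.08,0,0],[0.08,0,0],[0.08,0,0],[0.08,0,0],[0.08,0,0],[0.08,0,0],[0.08,0,0],[0.08,0,0]]' --angular '[[0,0,0],[0,0,0],[0,0,0],[0,0,0],[0,0,0],[0,0,0],[0,0,0],[0,0,0],[0,0,0],[0,0,0]]' --claw '[0.3,0.3,0.3,0.3,0.3,0.3,0.3,0.3,0.3,0.3]'

```text
clock: 4.95
position: [0.5645, 0.1254, 0.0192]
ee_rot: [-0.338, 3.123, 0.0]
force: [-0.8, 0.2, 0.3]
width: 0.303
gripper_force: 0.0
```

```bash
cat > look.py <<'E'
from wm import *
from cell import arm
import sys
L=np.array([-.2159,.9764]); N=np.array([L[1],-L[0]]); mid=np.array([.5206,.0560])  # on the line, along 0
def look(tag,names=("wrist","side","scene"),save=None):
    o=arm.observe(); p=o["position"][:2]-mid; print("tcp across",(p@N).round(4),"along",(p@L).round(4),"z",o["position"][2].round(4))
    for n in names:
        im=arm.get_image(n)
        if save: cv2.imwrite(f"pics/{save}_{n}.png",im["frame"][:,:,::-1])
        _,ms,_=masks(im,(0,0,640,480))
        for mk in ms:
            mk=cv2.erode(mk.astype(np.uint8),np.ones((3,3)))>0
            Q,_,_=world(im,mk); k=(Q[:,2]<.06)&(Q[:,2]>.012); Q=Q[k]
            if len(Q)<40 or np.abs(np.median(Q[:,:2],0)-mid).max()>.16: continue
            top=np.percentile(Q[:,2],98); r=.018 if top>.0375 else .013
            cc,z,a,lo,hi,e=cyl(Q,r,1.788)
            print(n,"r",r,"n",len(Q),"across",((cc-mid)@N).round(4),"z",round(z,4),"dyaw",round(a-1.788,3),"along",((cc-mid)@L+np.array([lo,hi])).round(3),"rms",round(e,4))
if __name__=="__main__": look(*sys.argv[1:2],save=sys.argv[2] if len(sys.argv)>2 else None)
E
python3 look.py a p1
```

```text
tcp across 0.0578 along 0.0583 z 0.0192
wrist r 0.013 n 624 across -0.0373 z 0.0192 dyaw -0.007 along [-0.071 -0.046] rms 0.0006
wrist r 0.013 n 740 across -0.0383 z 0.0191 dyaw 0.08 along [-0.079 -0.047] rms 0.0006
wrist r 0.013 n 675 across 0.0236 z 0.0258 dyaw -0.042 along [0.022 0.078] rms 0.0006
side r 0.018 n 172 across 0.0277 z 0.024 dyaw -0.019 along [0.022 0.075] rms 0.0015
side r 0.013 n 179 across -0.036 z 0.0194 dyaw 0.048 along [-0.101 -0.049] rms 0.0012
scene r 0.018 n 220 across 0.0236 z 0.0215 dyaw 0.027 along [0.021 0.073] rms 0.0038
scene r 0.013 n 182 across -0.0399 z 0.0171 dyaw 0.06 along [-0.103 -0.049] rms 0.0017
```

View pics/p1_wrist.png

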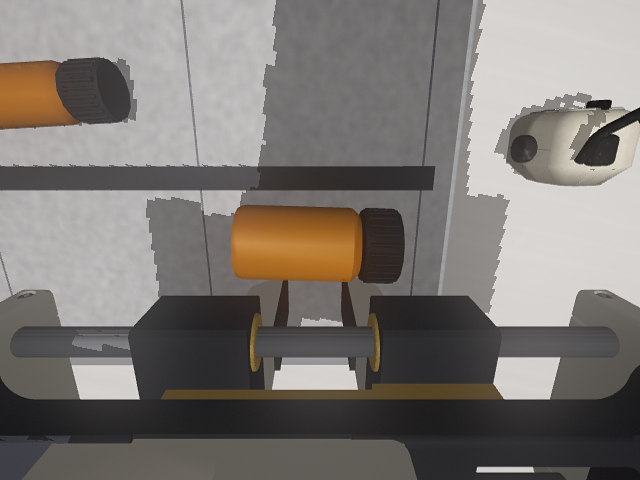

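Both tips are behind the middle of the thick vial (318,245) and it is rolling parallel to the line (y≈178). Continuing.

Request:
arm_command --dp '[[0.08,0,0],[0.1,0,0],[0.1,0,0],[0.1,0,0],[0.1,0,0],[0.1,0,0],[0.1,0,0],[0.08,0,0],[0.06,0,0],[0.04,0,0]]' --angular '[[0,0,0],[0,0,0],[0,0,0],[0,0,0],[0,0,0],[0,0,0],[0,0,0],[0,0,0],[0,0,0],[0,0,0]]' --claw '[0.3,0.3,0.3,0.3,0.3,0.3,0.3,0.3,0.3,0.3]'

```text
clock: 6.1
position: [0.5435, 0.1208, 0.0192]
ee_rot: [-0.338, 3.123, 0.0]
force: [-0.2, -0.1, 0.7]
width: 0.297
gripper_force: 0.0
```

```bash
sed -i 's/r=.018 if top>.0375 else .013/r=.018 if (np.median(Q[:,:2],0)-mid)@L>0 else .013/' look.py; python3 look.py a
```

```text
tcp across 0.0364 along 0.0583 z 0.0192
wrist r 0.013 n 877 across -0.0372 z 0.0191 dyaw 0.009 along [-0.077 -0.046] rms 0.0006
wrist r 0.013 n 609 across -0.0385 z 0.0193 dyaw 0.077 along [-0.085 -0.046] rms 0.0005
wrist r 0.018 n 1569 across 0.0072 z 0.024 dyaw -0.03 along [0.023 0.078] rms 0.0006
side r 0.018 n 185 across 0.0073 z 0.0239 dyaw -0.022 along [0.022 0.075] rms 0.001
side r 0.013 n 162 across -0.0364 z 0.0189 dyaw 0.044 along [-0.102 -0.048] rms 0.001
scene r 0.018 n 220 across 0.0043 z 0.0216 dyaw 0.04 along [0.02  0.076] rms 0.0038
scene r 0.013 n 181 across -0.0401 z 0.0171 dyaw 0.06 along [-0.104 -0.05 ] rms 0.0016
```

Request:
arm_command --dp '[[0.06,0,0],[0.06,0,0],[0.06,0,0],[0.04,0,0],[0.02,0,0],[0.02,0,0],[0,0,0],[0,0,0]]' --angular '[[0,0,0],[0,0,0],[0,0,0],[0,0,0],[0,0,0],[0,0,0],[0,0,0],[0,0,0]]' --claw '[0.3,0.3,0.3,0.3,0.3,0.3,0.3,0.3]'

```text
clock: 7.05
position: [0.5373, 0.1195, 0.0193]
ee_rot: [-0.338, 3.123, 0.0]
force: [0.4, -0.3, -0.7]
width: 0.3
gripper_force: 0.0
```

```bash
python3 look.py a | grep -v 0.013
```

```text
tcp across 0.0301 along 0.0584 z 0.0193
wrist r 0.018 n 1321 across 0.0007 z 0.0238 dyaw -0.028 along [0.023 0.079] rms 0.0005
side r 0.018 n 206 across 0.0011 z 0.024 dyaw -0.044 along [0.022 0.076] rms 0.001
scene r 0.018 n 229 across -0.0019 z 0.0221 dyaw 0.018 along [0.021 0.075] rms 0.0037
```

The thick vial is on the line to within about 1 mm. I'll back off, rise, cross over and come down on the near side of the thin vial.

Request:
arm_command --dp '[[-0.2,0,0],[-0.4,0,0],[0,0,-1],[0,0,-1],[0,0,-1],[0,0,-1],[0,0,-1],[0.92,-1,0],[0.92,-1,0],[0.92,-1,0]]' --angular '[[0,0,0],[0,0,0],[0,0,0],[0,0,0],[0,0,0],[0,0,0],[0,0,0],[0,0,0],[0,0,0],[0,0,0]]' --claw '[0.3,0.3,0.3,0.3,0.3,0.3,0.3,0.3,0.3,0.3]'

```text
clock: 8.2
position: [0.5009, 0.0339, 0.1446]
ee_rot: [-0.339, 3.122, -0.0]
force: [1.0, -0.8, 0.5]
width: 0.304
gripper_force: 0.0
```

Request:
arm_command --dp '[[0.94,-1,0],[1,-1,0],[0.1,0,0],[0,0,0]]' --angular '[[0,0,0],[0,0,0],[0,0,0],[0,0,0]]' --claw '[0.3,0.3,0.3,0.3]'

```text
clock: 8.6
position: [0.4619, -0.0256, 0.1446]
ee_rot: [-0.335, 3.123, 0.0]
force: [-0.2, 1.6, 0.3]
width: 0.295
gripper_force: 0.0
```

```bash
python3 look.py a p2
```

```text
tcp across -0.0749 along -0.067 z 0.1446
wrist r 0.013 n 310 across -0.0363 z 0.0199 dyaw 0.047 along [-0.102 -0.047] rms 0.0006
side r 0.018 n 170 across 0.0013 z 0.0242 dyaw -0.049 along [0.023 0.077] rms 0.0014
side r 0.013 n 165 across -0.0364 z 0.0193 dyaw 0.057 along [-0.101 -0.049] rms 0.0011
scene r 0.018 n 209 across -0.0023 z 0.0216 dyaw 0.054 along [0.021 0.075] rms 0.0037
scene r 0.013 n 183 across -0.0401 z 0.0169 dyaw 0.075 along [-0.103 -0.048] rms 0.0017
```

View pics/p2_side.png

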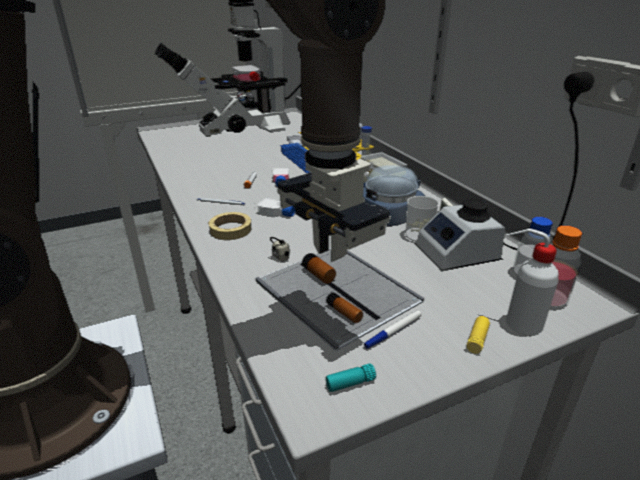

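The thick vial sits on the line (318,267), and the tool is above the near side of the thin vial (345,307). Lowering and pushing.

Request:
arm_command --dp '[[0,0,1],[0,0,1],[0,0,1],[0,0,1],[0,0,0.8],[0,0,0.36],[0,0,0],[-0.2,0,0],[-0.16,0,0],[-0.08,0,0]]' --angular '[[0,0,0],[0,0,0],[0,0,0],[0,0,0],[0,0,0],[0,0,0],[0,0,0],[0,0,0],[0,0,0],[0,0,0]]' --claw '[0.3,0.3,0.3,0.3,0.3,0.3,0.3,0.3,0.3,0.3]'

```text
clock: 9.75
position: [0.4738, -0.0225, 0.0162]
ee_rot: [-0.338, 3.121, -0.0]
force: [-0.6, -0.4, 0.5]
width: 0.3
gripper_force: 0.0
```

Request:
arm_command --dp '[[-0.08,0,0],[-0.08,0,0],[-0.08,0,0],[-0.08,0,0],[-0.08,0,0],[-0.08,0,0],[-0.08,0,0],[-0.08,0,0],[-0.06,0,0],[-0.04,0,0]]' --angular '[[0,0,0],[0,0,0],[0,0,0],[0,0,0],[0,0,0],[0,0,0],[0,0,0],[0,0,0],[0,0,0],[0,0,0]]' --claw '[0.3,0.3,0.3,0.3,0.3,0.3,0.3,0.3,0.3,0.3]'

```text
clock: 10.75
position: [0.4904, -0.0188, 0.0152]
ee_rot: [-0.338, 3.123, 0.0]
force: [-0.2, 0.6, 0.6]
width: 0.298
gripper_force: 0.0
```

```bash
python3 look.py a
```

```text
tcp across -0.0456 along -0.0665 z 0.0152
wrist r 0.013 n 229 across -0.0453 z 0.0208 dyaw 0.041 along [-0.081 -0.054] rms 0.0004
wrist r 0.018 n 345 across 0.0019 z 0.0275 dyaw -0.027 along [0.024 0.055] rms 0.0005
scene r 0.018 n 40 across -0.0015 z 0.0251 dyaw 0.033 along [0.021 0.049] rms 0.0018
```

```bash
python3 - <<'E'
from cell import arm
import cv2,numpy as np
a=arm.get_image("wrist")["frame"]; b=arm.get_image("side")["frame"][220:370,240:440]
im=np.hstack([cv2.resize(a,(400,300)),cv2.resize(b,(400,300),interpolation=cv2.INTER_CUBIC)])
cv2.imwrite("pics/p3.png",im[:,:,::-1])
E
```

```text
(no output)
```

View pics/p3.png

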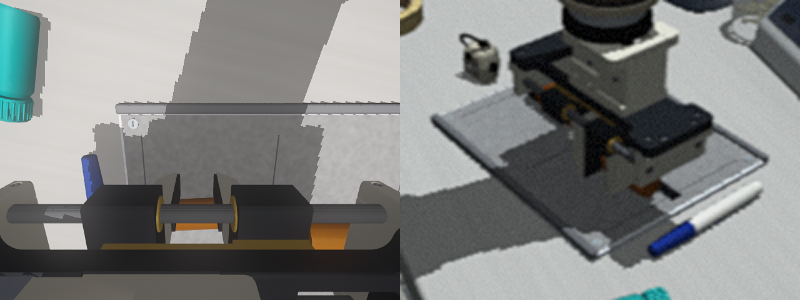

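The thin vial is hidden behind the gripper; only a sliver shows between the tips (200,215). From the thick push, the finger-face offset is 11.5 mm, so I'll push to just short of the line, then back off and look.

Request:
arm_command --dp '[[-0.08,0,0],[-0.08,0,0],[-0.08,0,0],[-0.08,0,0],[-0.08,0,0],[-0.08,0,0],[-0.08,0,0],[-0.06,0,0],[-0.06,0,0],[-0.02,0,0]]' --angular '[[0,0,0],[0,0,0],[0,0,0],[0,0,0],[0,0,0],[0,0,0],[0,0,0],[0,0,0],[0,0,0],[0,0,0]]' --claw '[0.3,0.3,0.3,0.3,0.3,0.3,0.3,0.3,0.3,0.3]'

```text
clock: 12.0
position: [0.5076, -0.015, 0.0152]
ee_rot: [-0.338, 3.123, 0.0]
force: [0.1, 0.0, 0.0]
width: 0.3
gripper_force: 0.0
```

Request:
arm_command --dp '[[0,0,0],[0,0,0],[0.1,0,0],[0.4,0,0],[0,0,-1],[0,0,-1],[0,0,-1],[0,0,-1],[0,0,-1],[0,0,-0.2]]' --angular '[[0,0,0],[0,0,0],[0,0,0],[0,0,0],[0,0,0],[0,0,0],[0,0,0],[0,0,0],[0,0,0],[0,0,0]]' --claw '[0.3,0.3,0.3,0.3,0.3,0.3,0.3,0.3,0.3,0.3]'

```text
clock: 13.0
position: [0.4957, -0.018, 0.1476]
ee_rot: [-0.337, 3.12, -0.0]
force: [-0.2, -0.1, -0.2]
width: 0.3
gripper_force: 0.0
```

```bash
python3 look.py a p4
```

```text
tcp across -0.0403 along -0.0669 z 0.1476
wrist r 0.013 n 432 across -0.0012 z 0.0196 dyaw 0.046 along [-0.1   -0.046] rms 0.0007
wrist r 0.018 n 710 across 0.001 z 0.0243 dyaw -0.025 along [0.023 0.077] rms 0.0007
side r 0.018 n 193 across 0.0014 z 0.024 dyaw -0.043 along [0.023 0.075] rms 0.0012
side r 0.013 n 144 across -0.0018 z 0.0188 dyaw -0.013 along [-0.101 -0.046] rms 0.0012
scene r 0.018 n 208 across -0.0024 z 0.0216 dyaw 0.034 along [0.021 0.075] rms 0.0037
scene r 0.013 n 144 across -0.0047 z 0.0174 dyaw 0.07 along [-0.102 -0.048] rms 0.0017
```

```bash
python3 - <<'E'
import cv2,numpy as np
a=cv2.imread("pics/p4_wrist.png"); b=cv2.imread("pics/p4_side.png")[230:350,250:430]
cv2.imwrite("pics/p4.png",np.vstack([cv2.resize(a[60:330],(711,300)),cv2.resize(b,(711,300),interpolation=cv2.INTER_CUBIC)]))
E
```

```text
(no output)
```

View pics/p4.png

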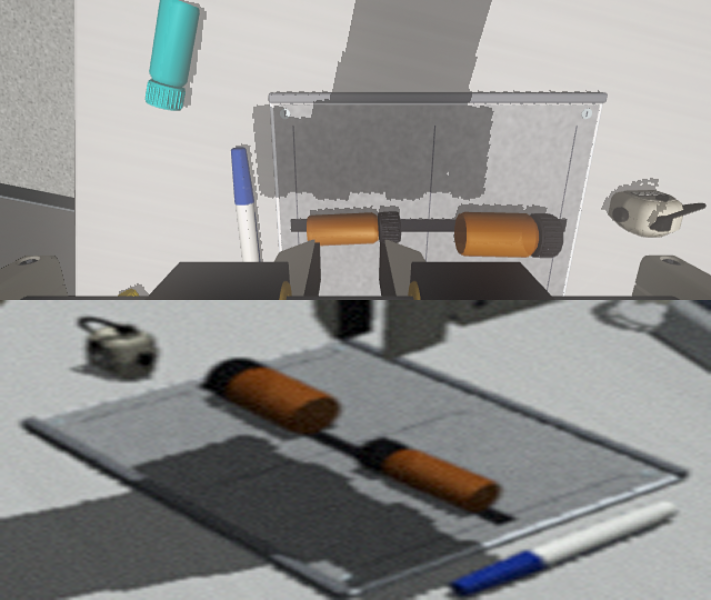

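Both vials lie on the line: in the top half, thin at (350,228) and thick at (508,235). I'll do one check of the line against the vials within the same wrist frame.

```bash
python3 - <<'E'
from look import *
for n in("wrist","side"):
    im=arm.get_image(n); f=im["frame"]; g=f.max(2)
    P,u,v=world(im); q=ray(im,np.c_[u,v],.006)[:,:2]-mid; al=q@L; ac=q@N
    for nm,a0,a1 in(("gap",-.025,.015),("thin end",-.116,-.108)):
        k=(al>a0)&(al<a1)&(abs(ac)<.02)&(P[:,2]<.010); gg=g[v[k],u[k]].astype(float); b=np.median(gg); w=np.clip(b*.75-gg,0,None)
        print(n,nm,k.sum(),"line across",(w@ac[k]/w.sum()).round(4) if w.sum()>0 else None, "slope",np.polyfit(al[k],ac[k],1,w=w)[0].round(3) if w.sum()>0 else None)
look("b",("wrist","side"))
E
```

```text
wrist gap 1554 line across -0.0001 slope 0.011
wrist thin end 291 line across -0.0001 slope 0.015
side gap 163 line across 0.0001 slope 0.122
side thin end 63 line across 0.0005 slope 0.055
tcp across -0.0418 along -0.0664 z 0.1441
wrist r 0.013 n 440 across -0.0013 z 0.0195 dyaw 0.046 along [-0.1   -0.046] rms 0.0007
wrist r 0.018 n 700 across 0.001 z 0.0243 dyaw -0.019 along [0.023 0.077] rms 0.0007
side r 0.018 n 182 across 0.0009 z 0.0239 dyaw -0.027 along [0.023 0.076] rms 0.0011
side r 0.013 n 131 across -0.0013 z 0.0194 dyaw 0.026 along [-0.102 -0.046] rms 0.0012
```

Both vials are within about 1.5 mm of the line and 3° of its direction, at rest, with the arm clear. Handing in.

```bash
python3 -c "
from cell import arm
print(arm.sign_off())"
```

```text
the job is handed in; nothing more can be done
None
```

I rolled the thick vial and then the thin vial onto the dark line; each rests within about 1.5 mm of it and 3° of its direction, nothing else was touched, and the job was handed in after about 13 s.

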